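# Close and press down the control box's access panel

## Task

The access panel of the grey control box has a freshly glued gasket under it. First swing the turnbutton square across the panel's edge, next turn the quarter-turn fastener until its slot lines up with the two index marks on the panel, and then press the panel with the fingers fully down against its frame. Finish while still holding the panel pressed down; do not let go, and leave the spool, tape roll and marker around the box where they are.

Things in the scene. Friction and masses are not known exactly. Their poses are not given: they have to be found in the camera images.
- box: Grey steel control box fixed to the table, 200 (x) x 300 (y) x 80 mm high, long side along its own y; origin at the centre of its underside, z up. It may stand anywhere and at any yaw within about 45 degrees. The panel lies on its flat top (the frame, 80 mm above the table); the turnbutton pivots on the frame at (0, -125 mm) of the box frame, the fastener's axis stands at (0, +50 mm).
- panel_press (a point): Centre of the top of a round raised disc (36 mm across, 3 mm high) on the panel, at (0, -30 mm) of the box frame, 94 mm above the table while the panel is up and 88 mm when fully down: a good place to press. The bare aluminium panel is 150 (x) x 200 (y) x 5 mm, centred on the box. Two dark index marks on it, each 16 x 3 mm, lie along the box's y line through the fastener's axis, one on either side of the fastener.
- panel (a joint): Travel of the panel straight down in m: 0 = raised on the springy gasket, 0.006 = fully down on the frame (a hard stop). Moving it takes about 1 to 2 N at first and about 6 N (5.5 to 7 N) fully down; it springs back up when let go. It moves straight without tilting, wherever it is pressed. Neither turnbutton nor fastener pulls it down.
- turnbutton_grip (a point): Middle of the finger fin of the steel turnbutton, 40 mm from its pivot, 5 mm below the fin's top and 121 mm above the table; the x axis points from the pivot along the bar, z up. The fin is 30 mm long (along x), 12 mm thick (y) and stands 26 mm over the bar (from 100 to 126 mm above the table); pinch it across its thickness from above. The bar is 68 x 18 x 6 mm, its underside 94 mm above the table.
- turnbutton (a joint): Angle of the turnbutton in rad about the upright pivot, growing anticlockwise seen from above: 0 = along the frame (box +x), clear of the panel; 1.571 = square across the panel's edge, pointing to box +y; stop at 1.95. It stays where it is left (friction about 0.08 N m).
- fastener_grip (a point): On the upright axis of the quarter-turn fastener, 6 mm below the top of its wing and 121 mm above the table; the x axis lies along the wing and its slot, z up. The steel wing is 40 mm long (x), 14 mm thick (y), from 100 to 127 mm above the table, with a dark slot 36 x 4 mm along its top, on a round flange 44 mm across whose top is 100 mm above the table. It is carried by the frame, so it does not go down with the panel.
- fastener (a joint): Angle of the fastener in rad, growing clockwise seen from above: 0 = slot across the marks (along box x), 1.571 = slot in line with the two index marks (along box y); stop at 1.95, so it can be turned too far. It stays where it is left (friction about 0.06 N m).
- spool: Bystander: white thread spool, 44 mm across, 60 mm tall, standing beyond the far (+x) side of the box; origin at the centre of its foot.
- tape: Bystander: cardboard-coloured tape roll lying flat, 90 mm across, 24 mm high, beside the +y end of the box; origin at the centre of its underside.
- marker: Bystander: blue marker pen with a white cap lying flat, about 140 x 18 x 18 mm, at the near (-x) side of the box; origin at its underside, x along the pen.

How it is judged:
By the outcome, as a careful person would: the job done as asked, in the order asked, and still so for the second after the job is handed in, while the arm keeps its last pose, push and grip.
It also fails if it takes over 61 s, if anything falls off the work surface, if the arm or the gripper's body presses on something with over 40 N, if the wrist force passes 120 N, or if a joint passes its speed limit or range.

## Robot

A 6-joint arm with a two-finger parallel gripper is mounted at the origin on the work surface. World frame = base frame: x ahead of the robot, y to its left, z up, the work surface at z = 0. Lengths are in m, angles in rad, forces in N, time in s.
With the tool pointing down it reaches from about 0.375 to 0.925 m from the base axis. Payload 5.7 kg.
Tool frame: the origin (TCP) lies midway between the tips of the shut fingers; the grasp point (between the pads) lies 19 mm behind it; z points along the fingers, x is the direction in which the jaws open and shut, and the axes are right-handed (so a half turn about z gives the same grasp; the last joint's range is limited). The gripper opens to 88 mm and grips with 3 to 60 N. Pads are 20 mm wide; open, the fingers measure 115 mm over their backs; the gripper's body (75 mm by 178 mm) begins 61 mm behind the grasp point.
Start: joints at [-0.115, 0.359, 1.51, -0, 1.272, -0.115], TCP at [0.6, -0, 0.223] pointing down, gripper open.
Joint ranges: [-2.97, 2.97], [-1.01, 2.36], [0.21, 2.38], [-0.96, 4.11], [0.2, 2.71], [-2.98, 2.98]. Speed limits (rad/s): [2.39, 2.39, 3.14, 3.14, 3.14, 3.14].

## Interface

Orientations are given as a unit quaternion [x, y, z, w].
In Python, from bench import move_ptp, servo_line, goto_joints, move_gripper, sleep, inverse_kinematics, capture, PlanningError, close_job, spot_in, silhouettes, current_clock, current_joint_pos, current_qvel, current_joint_torque, current_position, current_orientation, current_force, current_torque, current_finger_gap gives the robot as it stands. Calls block until the motion is done:
- move_ptp(position, orientation): joint-space move of the TCP to a pose.
- servo_line(position, orientation=None, rate=0.15, contact_N=None): straight line of the TCP; orientation=None keeps the orientation; rate is the mean speed in m/s. With contact_N (N) it stops when the force on the tool has changed by that much, and returns True; else False.
- goto_joints(angles): joint-space move.
- move_gripper(opening): finger opening in m; the grip force is fixed at half the most; returns when the fingers have stopped.
- sleep(seconds).
- inverse_kinematics(position, orientation): joint angles nearest the present ones, or None.
- capture(name): name is "scene" or "side" or "wrist"; returns a dict with "image" (480x640x3 uint8, blue, green, red), "range_z" (480x640 float32, m along the optical axis (not along the pixel's ray), 0 where there is no reading), "intrinsics" (3x3 intrinsics, pixels), "R" (3x3) and "t" (3): a world point X has camera coordinates R X + t. Camera axes: x right, y down, z forward; pixel columns grow to the right and rows downward; lengths in m; the calibration is good to about 2 mm. A picture is of the moment at which its call begins.
A pose or a line that the arm cannot do raises PlanningError and nothing moves.
- close_job(): hands the job in, once; it reports no verdict.
Trained networks look in the newest picture that a camera, given by its name, has taken for a name from the list of things; names that differ only in an ending like _2 or _b are one class to them, and where a whole thing is asked for, a point or a joint stands for the part that bears it (a point fixed in the world has none). Each returns a list of dicts, best first, with "conf" (0 to 1); they miss things now and then, are a little off and sometimes report something else, mostly with a low value. They report only what shows in the picture. A call takes as long as a camera call.
- spot_in(camera, query): "xy" ([column, row] in pixels, amid what is visible of it).
- silhouettes(camera, query): "region" (480x640 bool, what is visible of it) and "xy" ([column, row] in pixels, amid what is visible of it).
Readings, each from a call of its own:
- current_clock(): time.
- current_joint_pos(): joint angles.
- current_qvel(): joint speeds.
- current_joint_torque(): joint torques, N m.
- current_position(): TCP position.
- current_orientation(): TCP orientation.
- current_force(): force on the tool from outside, world axes, zero at the start.
- current_torque(): the same for the moment, N m.
- current_finger_gap(): finger opening in m.
Only numpy, scipy, OpenCV 4.12 (cv2) and the standard library are available. Lean on these libraries where they do the work, as an engineer would, in place of code of your own. Each camera call takes 0.05 s, during which the arm holds its last target.

## Working session

There is one attempt and no reset: what is moved stays moved. The work goes in short steps, each a Python script; the robot and the scene stay as the last script left them, time stands still between calls to the robot, and variables do not carry over. Pictures are saved under pics/ and viewed, and the job is handed in when it is done.

```bash
ls; mkdir -p pics; python3 - <<'E'
from bench import *
import cv2
print(current_clock())
for n in("scene","side","wrist"):
    c=capture(n); cv2.imwrite(f"pics/a_{n}.png",c["image"]); print(n,c["R"].round(3).tolist(),c["t"].round(3).tolist(),c["intrinsics"][0,0])
    for q in("box","turnbutton_grip","fastener_grip","panel_press","turnbutton","fastener"):
        print(q,[(d["xy"],round(d["conf"],2)) for d in spot_in(n,q)[:2]])
print(current_clock(),current_orientation())
E
```

```text
pics
0.0
scene [[0.518, 0.855, 0.012], [0.535, -0.313, -0.784], [-0.667, 0.413, -0.62]] [-0.372, -0.199, 1.205] 485.9775133040472
box [([305.9, 275.6], 0.85), ([351.2, 348.4], 0.33)]
turnbutton_grip [([268.2, 286.6], 0.7)]
fastener_grip [([333.4, 231.1], 0.95)]
panel_press [([311.8, 254.5], 0.88), ([352.5, 346.5], 0.61)]
turnbutton [([268.9, 286.4], 0.94)]
fastener [([337.0, 232.5], 0.97)]
side [[-0.971, -0.238, -0.007], [-0.17, 0.714, -0.679], [0.166, -0.659, -0.734]] [0.595, 0.097, 0.84] 477.1022440457058
box [([340.8, 274.3], 0.66), ([343.4, 245.0], 0.41)]
turnbutton_grip [([324.3, 191.6], 0.73)]
fastener_grip [([342.6, 263.4], 0.93)]
panel_press [([342.2, 248.4], 0.96)]
turnbutton [([326.4, 191.0], 0.89)]
fastener [([342.7, 262.8], 0.98)]
wrist [[1.0, 0.001, 0.0], [0.001, -0.957, 0.29], [0.0, -0.29, -0.957]] [-0.6, -0.035, 0.39] 383.5649133086026
box [([256.4, 137.0], 0.83), ([250.3, 125.8], 0.46)]
turnbutton_grip [([319.3, 269.1], 0.56)]
fastener_grip [([223.0, 40.6], 0.88), ([250.8, 124.1], 0.56)]
panel_press [([249.0, 123.5], 0.98)]
turnbutton [([320.6, 262.4], 0.91)]
fastener [([224.8, 38.7], 0.98), ([319.8, 268.0], 0.57)]
1.05 [ 9.99999998e-01  1.47680884e-05 -6.09105731e-05 -5.91982320e-06]
```

View pics/a_scene.png

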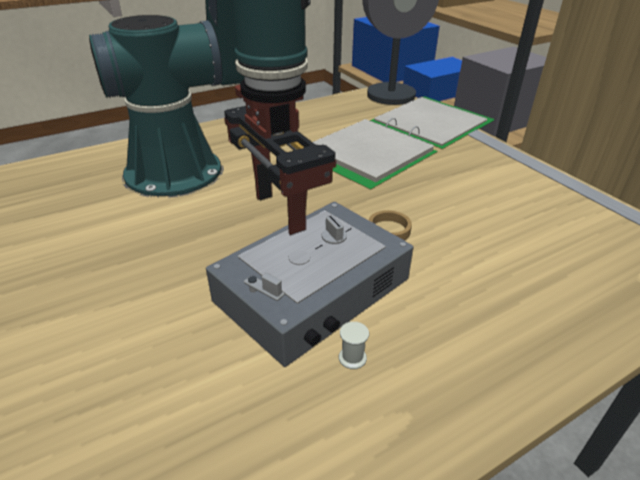

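View pics/a_side.png

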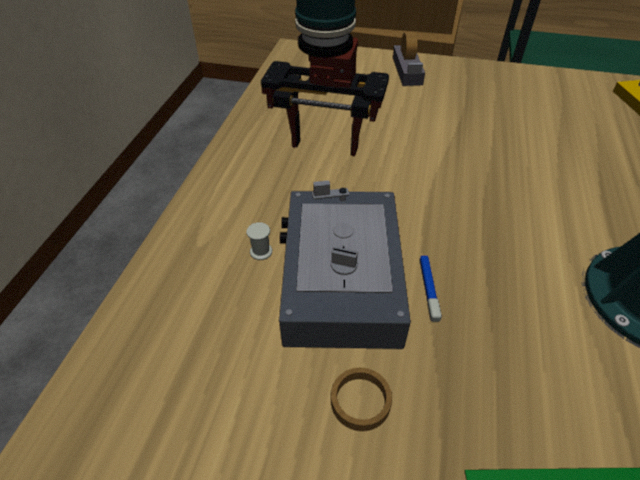

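View pics/a_wrist.png

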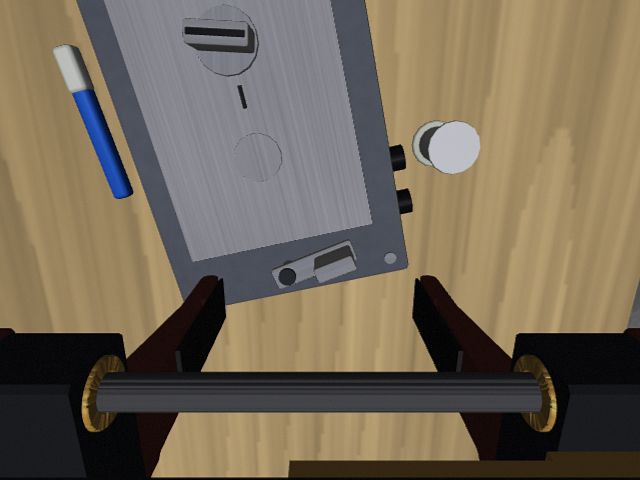

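The wrist view shows the panel corners at (192,262) and (372,223), the disc at (258,157), the pivot at (287,276), the fin around (333,258), and the wing slot from about (185,30) to (248,37). Next I fit the box pose.

```bash
cat > h.py <<'E'
from bench import *
import numpy as np, cv2
from scipy.spatial.transform import Rotation as Ro
def ray(c,uv,z):
    K,R,t=c["intrinsics"],c["R"],c["t"]; C=-R.T@t
    d=R.T@np.linalg.solve(K,np.array([uv[0],uv[1],1.])); return C+d*(z-C[2])/d[2]
def proj(c,X):
    p=c["intrinsics"]@(c["R"]@np.asarray(X)+c["t"]); return p[:2]/p[2]
def down(phi):  # tool down, jaw axis x at world angle phi
    return (Ro.from_euler('z',phi)*Ro.from_quat([1,0,0,0])).as_quat()
def nearq(phi):
    "wrap jaw angle to +-90deg"
    return (phi+np.pi/2)%np.pi-np.pi/2
E
python3 - <<'E'
from h import *
from scipy.optimize import least_squares
w=capture("wrist"); s=capture("side")
pts=[(w,(192,262),(-.075,-.1,.091)),(w,(372,223),(.075,-.1,.091)),(w,(258,157),(0,-.03,.094)),(w,(287,276),(0,-.125,.102)),(w,(217,34),(0,.05,.127)),
(s,(392,290),(-.075,.1,.091)),(s,(297,290),(.075,.1,.091)),(s,(344,231),(0,-.03,.094)),(s,(344,283),(0,.085,.091))]
def W(p,b): 
    c,n=np.cos(p[2]),np.sin(p[2]); return np.array([p[0]+c*b[0]-n*b[1],p[1]+n*b[0]+c*b[1],b[2]])
f=lambda p:np.concatenate([proj(c,W(p,b))-u for c,u,b in pts[:]])
r=least_squares(f,[.57,.2,.2],loss='soft_l1'); p=r.x; print(p,np.degrees(p[2])); print(f(p).reshape(-1,2).round(1).tolist())
a=ray(w,(185,30),.127);b=ray(w,(248,37),.127); print("slot",np.degrees(np.arctan2(b[1]-a[1],b[0]-a[0])-p[2]),(a+b)/2, W(p,(0,.05,0)))
a=ray(w,(315,257),.126);b=ray(w,(352,240),.126); print("fin",a,b,np.degrees(np.arctan2(b[1]-a[1],b[0]-a[0])-p[2]))
piv=W(p,(0,-.125,0));print(piv)
# depth based fin points
for c in (w,s):
    K,R,t=c["intrinsics"],c["R"],c["t"]; v,u=np.mgrid[:480,:640]; z=c["range_z"]
    P=(np.linalg.solve(K,np.stack([u.ravel(),v.ravel(),np.ones(u.size)]))*z.ravel()); X=(R.T@(P-t[:,None])).T
    for nm,ce,rad in(("fin",piv,.07),("wing",W(p,(0,.05,0)),.03)):
        m=(z.ravel()>0)&(np.hypot(*(X[:,:2]-ce[:2]).T)<rad)&(abs(X[:,2]-.1255)<.007)
        if m.sum()>10:
            q=X[m][:,:2].astype(np.float32); r=cv2.minAreaRect(q*1000); U,S,V=np.linalg.svd(q-q.mean(0),full_matrices=False); print(nm,m.sum(),r,q.mean(0),np.degrees(np.arctan2(V[0,1],V[0,0])-p[2]),"z",np.median(X[m][:,2]))
E
```

```text
[0.54777607 0.08186987 0.21943172] 12.572511264053754
[[-0.2, 0.3], [1.0, 0.8], [-0.4, 0.3], [0.4, 0.8], [-2.5, -3.0], [0.2, 1.2], [-1.2, -0.0], [-1.3, -1.4], [-0.2, -0.0]]
slot -18.281902744041503 [0.53803829 0.1293312  0.127     ] [0.53689232 0.13067094 0.        ]
fin [ 0.59718085 -0.01450414  0.126     ] [ 0.62330338 -0.00172223  0.126     ] 13.50025546217741
[ 0.57498544 -0.04013279  0.        ]
fin 708 ((611.1563720703125, -24.365245819091797), (29.94161033630371, 12.295967102050781), 23.10051155090332) [ 0.6111588  -0.02332588] -169.31588607365674 z 0.1248462268972445
wing 1781 ((536.4920043945312, 130.4571990966797), (14.342428207397461, 40.388057708740234), 87.4554672241211) [0.5372744  0.12989949] -15.273599857898386 z 0.12597572587265632
fin 109 ((611.4415283203125, -23.11600685119629), (29.82525062561035, 15.66936206817627), 21.1140193939209) [ 0.6111132  -0.02229282] -170.34515460044267 z 0.12394514653775825
wing 237 ((537.0674438476562, 131.48770141601562), (15.12579345703125, 40.28459167480469), 86.28724670410156) [0.5368282  0.13297662] 164.55356870821464 z 0.12527632671667965
```

```bash
cat >> h.py <<'E'
D=np.radians
BX,BY,YAW=.5478,.0819,D(12.57)
def Wb(x,y): return np.array([BX+np.cos(YAW)*x-np.sin(YAW)*y, BY+np.sin(YAW)*x+np.cos(YAW)*y])
E
python3 - <<'E'
from h import *
pv=Wb(0,-.125); a0=D(23.3); r=.040
pos=lambda a,z:[pv[0]+r*np.cos(a),pv[1]+r*np.sin(a),z]
move_ptp(pos(a0,.16),down(a0-np.pi/2)); print(current_clock(),current_joint_pos().round(2))
servo_line(pos(a0,.1055),rate=.1); move_gripper(0.0)
print(current_clock(),current_finger_gap(),current_force())
a1=D(12.57+90)
for a in np.linspace(a0,a1,9)[1:]:
    servo_line(pos(a,.1055),down(a-np.pi/2),rate=.05)
    print(round(current_clock(),2),current_force().round(1),current_torque().round(2))
move_gripper(.05)
servo_line(pos(a1,.2),rate=.2)
c=capture("wrist");cv2.imwrite("pics/b.png",c["image"]); print(current_clock(),current_joint_pos().round(2))
E
```

```text
2.2 [-0.15  0.44  1.55  0.    1.15  1.01]
4.0417 0.011833203682576393 [ 1.36339494 -1.11548682 -1.60034386]
4.37 [ 0.5 -2.6 -1.4] [-0.34 -0.08  0.16]
4.69 [ 0.9 -1.6 -1.3] [-0.29 -0.04  0.22]
5.02 [ 0.3 -2.2 -0.4] [-0.3  -0.06  0.14]
5.34 [ 1.5 -1.6 -0.3] [-0.33  0.04  0.05]
5.67 [ 0.5 -1.3 -0.2] [-0.31  0.08  0.07]
5.99 [-0.7 -1.8 -0.4] [-0.35  0.19  0.1 ]
6.32 [-1.9 -2.3  2. ] [-0.34  0.35  0.02]
6.64 [-3.6 -2.2  1.5] [-0.42  0.45 -0.02]
8.075 [-0.12  0.33  1.61  0.    1.2  -0.34]
```

View pics/b.png

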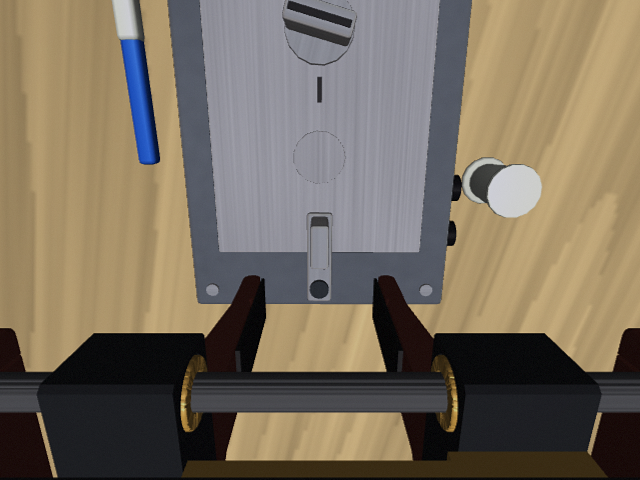

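The turnbutton is square across the panel edge: pivot at (319,289), fin at (319,240), mark at (319,90), all in line. The camera is square to the box, so the yaw holds. Next is the fastener.

```bash
python3 - <<'E'
from h import *
p=Wb(0,.05); P=lambda z:[p[0],p[1],z]
s0=D(-2.7); f0=s0+np.pi/2; f1=D(12.57)
servo_line([*current_position()[:2],.21],rate=.2)
move_ptp(P(.17),down(f0)); print(current_clock(),current_joint_pos().round(2))
servo_line(P(.1065),rate=.1); move_gripper(0.0)
print(current_clock(),current_finger_gap(),current_force())
for a in np.linspace(f0,f1,7)[1:]:
    servo_line(P(.1065),down(a),rate=.05)
    print(round(current_clock(),2),current_force().round(1),current_torque().round(2))
    
print(current_orientation(),down(f1))
move_gripper(.05)
servo_line(P(.2),rate=.2)
# viewpoint over box
q=Wb(0,-.05); move_ptp([q[0],q[1],.22],down(f1))
c=capture("wrist");cv2.imwrite("pics/c.png",c["image"]); print(current_clock(),current_joint_pos().round(2))
E
```

```text
9.325 [ 0.11  0.35  1.68 -0.    1.12 -1.41]
10.7583 0.014307105846872259 [ 0.19875591 -4.49971324  3.08424323]
11.12 [-0.7 -5.4  3.5] [-0.86  0.06 -0.06]
11.49 [-0.  -5.2  4. ] [-0.88  0.08 -0.07]
11.86 [-1.1 -5.7  4.8] [-0.95  0.08 -0.06]
12.22 [-1.6 -6.   3.3] [-0.95  0.1  -0.01]
12.59 [-0.7 -5.8  3.3] [-0.98  0.07 -0.04]
12.96 [-0.6 -5.1  3.5] [-1.    0.08 -0.04]
[ 9.93785524e-01  1.11310416e-01 -8.33663882e-05  5.62488552e-04] [0.99398965 0.10947409 0.         0.        ]
14.85 [-0.06  0.31  1.6   0.    1.24 -0.28]
```

View pics/c.png

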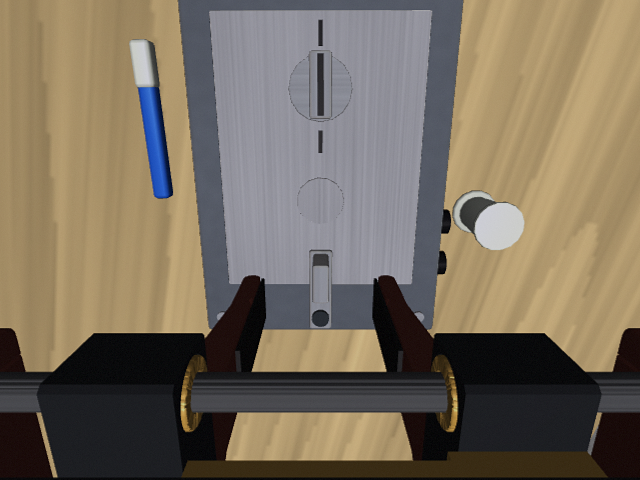

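The slot runs (320,54)–(320,116), in line with the marks at (320,32) and (320,141). The turnbutton is still square. Next I press with shut fingers on the disc.

```bash
python3 - <<'E'
from h import *
p=Wb(0,-.03); P=lambda z:[p[0],p[1],z]; o=down(YAW)
move_gripper(0.0)
move_ptp(P(.13),o); sleep(.3); b=current_force(); print("bias",b,current_finger_gap())
servo_line(P(.097),rate=.08)
z=.097
while z>.080:
    z-=.001
    servo_line(P(z),o,rate=.03); sleep(.15)
    F=current_force()-b; print(round(z,4),current_position().round(4),F.round(1))
    if F[2]>16: break
print(current_clock())
sleep(.5);print((current_force()-b).round(1),current_position())
for n in("scene","side","wrist"):
    c=capture(n); cv2.imwrite(f"pics/d_{n}.png",c["image"])
    if n!="scene": # panel depth at spots
        K,R,t=c["intrinsics"],c["R"],c["t"]; v,u=np.mgrid[:480,:640]; zz=c["range_z"].ravel()
        X=(R.T@(np.linalg.solve(K,np.stack([u.ravel(),v.ravel(),np.ones(u.size)]))*zz-t[:,None])).T
        d=X[:,:2]-[BX,BY]; cc,s=np.cos(YAW),np.sin(YAW); x=d@[cc,s]; y=d@[-s,cc]
        pm=(zz>0)&(abs(abs(x)-.055)<.012)&(abs(y-.03)<.05); fm=(zz>0)&(abs(abs(x)-.088)<.006)&(abs(y-.03)<.05)
        print(n,"panel",pm.sum(),np.median(X[pm,2]),"frame",fm.sum(),np.median(X[fm,2]))
E
```

```text
bias [-0.18540978  0.76720004  0.1841845 ] 0.0006590879957619864
0.096 [0.5545 0.0526 0.0963] [-0.1 -0.5  0.1]
0.095 [0.5543 0.0526 0.095 ] [ 0.4 -0.3 -0.2]
0.094 [0.5545 0.0526 0.0941] [ 0.8 -0.5  0.7]
0.093 [0.5545 0.0526 0.0931] [0.7 0.4 1.8]
0.092 [0.5545 0.0526 0.0921] [ 0.4 -1.   2.7]
0.091 [0.5545 0.0526 0.0911] [ 1.4 -0.8  2.5]
0.09 [0.5545 0.0526 0.0901] [ 0.7 -1.5  4.7]
0.089 [0.5545 0.0526 0.0891] [ 1.  -1.1  4.2]
0.088 [0.5545 0.0526 0.0883] [ 0.  -0.2  6.8]
0.087 [0.5546 0.0526 0.0883] [-1.2 -0.3 15.5]
0.086 [0.5546 0.0526 0.0882] [-4.8 -0.6 23.8]
21.4417
[-4.2 -0.5 24.1] [0.55455485 0.05261672 0.08819605]
side panel 3224 0.20845807498827637 frame 961 0.07966297857663956
wrist panel 36265 0.08440568491108823 frame 12654 0.07914233316020129
```

View pics/d_wrist.png

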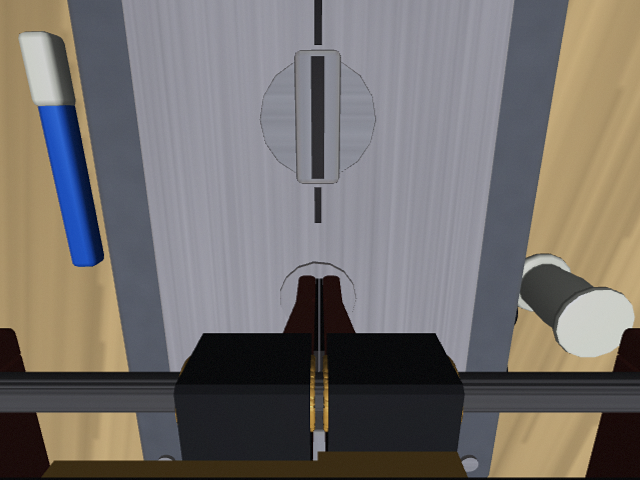

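View pics/d_side.png

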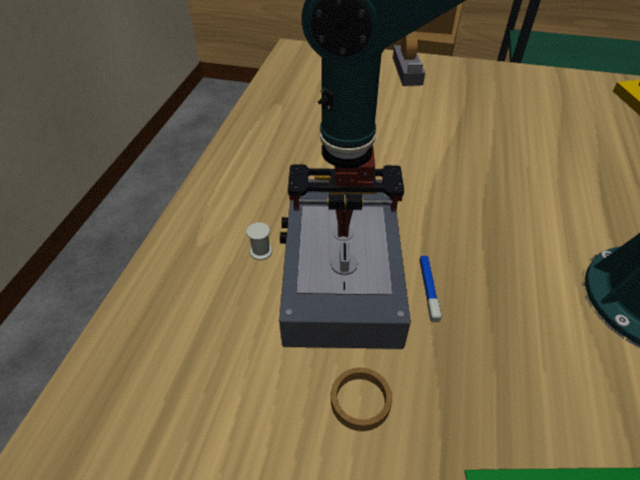

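The slot, from (317,57) to (317,178), is still in line with its marks. The fingers are on the disc at (318,290). In the side view the spool, tape and marker are at the same pixels as at the start. I'm handing in.

```bash
python3 - <<'E'
from h import *
print(current_force(),current_position(),current_clock()); close_job()
E
```

```text
[-4.33399637  0.53935977 24.58326684] [0.55456589 0.0526197  0.08819762] 22.0917
the job is handed in; nothing more can be done
```

All three steps are done in the order asked, and I handed the job in at 22.1 s with the fingers still holding the panel down.

- **Turnbutton:** I swung it square across the panel's edge. The pictures after it and after the fastener turn show it in line with the box's long axis. The gripper hid it during the final press, so I did not see it again after that.
- **Fastener:** I turned it clockwise until its slot lined up with both index marks. The wrist picture taken during the press still shows it in line.
- **Panel:** I pressed it on the raised disc with shut fingers. The fingers stopped at 88.2 mm, against 88 mm for fully down, and the force rose from about 7 N to about 24 N there, which is the hard stop. The wrist camera's depth image puts the panel 5.3 mm above the frame, against 5 mm nominal.
- **Failed check:** the same depth check from the side camera was no use, because the arm blocked its view of the panel (it read 208 mm).
- **Spool, tape roll and marker:** they had not moved in the side view.

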